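# Pack away the nail drill: bed it in its case, shut the lid, clamp it

## Robot

A 6-joint arm with a two-finger parallel gripper is mounted at the origin on the work surface. World frame = base frame: x ahead of the robot, y to its left, z up, the work surface at z = 0. Lengths are in m, angles in rad, forces in N, time in s.
With the tool pointing down it reaches from about 0.275 to 0.85 m from the base axis. Payload 19 kg.
Tool frame: the origin (TCP) lies on the centre line of the jaws, within the pads' length; the fingertips stand 17 mm ahead of it and the grasp point (between the pads) lies 2 mm behind it; z points along the fingers, y is the line along which they close (so a half turn about z gives the same grasp; the last joint's range is limited). The gripper opens to 85 mm and grips with 20 to 120 N. Pads are 22 mm wide; open, the fingers measure 114 mm over their backs; the gripper's body (76 mm by 85 mm) begins 54 mm behind the grasp point. The pads swing forward as they close: fully open they stand 13 mm farther back than shut.
Start: joints at [1.168, 0.15, 1.437, -0, 1.554, -0.134], TCP at [0.153, 0.554, 0.248] pointing down, gripper open.
Joint ranges: [-2.8, 2.8], [-0.68, 2.1], [0.12, 2.68], [-1.39, 4.53], [0.16, 2.79], [-2.81, 2.81]. Speed limits (rad/s): [1.89, 1.89, 2.22, 3.01, 3.01, 3.01].

## Interface

Orientations are given as a rotation vector (axis times angle).
In Python, from cell import robot gives the robot as it stands.
- The arm moves only by the shell command python3 -m pendant 'ROWS' [FORCE]. ROWS is JSON, a list of rows, each an object with "travel": the shift along the world's x, y, z in mm, a list of three; "angular": the turn, a rotation vector about the world's x, y, z in degrees, a list of three; "hand": the opening, from -1 (shut) to 1 (fully open). A call has 1 to 12 rows; each row is the pose to reach, as a shift and turn from the pose commanded when the call began; what a row does not reach only later rows make up. A row lasts 1/8 s, in which the tool goes at most 62.5 mm and 10.7 degrees, less where a joint would pass 70% of its speed; a pose out of reach is approached as far as the arm can. A call with a gripper value outside its range is refused whole. The fingers move at their own pace and stop on an object; FORCE is the grip in N (left out, the last holds). Time passes only in rows, so rows that repeat a pose let the fingers close. It gives the time, the measured TCP pose, the force, the opening and the grip force at its end, in the units of the state.
- robot.get_obs(): the state, without advancing time (a new reading comes with each control period).
- robot.camera(name): name is "scene" or "top" or "wrist"; returns a dict with "img" (384x512x3 uint8, blue, green, red), "z_map" (384x512 float32, m along the optical axis (not along the pixel's ray), 0 where there is no reading), "fov_y" (degrees; the focal length in pixels is half the picture's height over the tangent of half this angle, whatever the lens; pixels are square), "cx", "cy" (the principal point, pixels), "k1" (the pictures are not rectified: a ray, as slopes to the right and down, at radius r is drawn at 1 + k1 r^2 times it, then the intrinsics apply), "extrinsics" (4x4, takes a point from camera to world coordinates). Camera axes: x right, y up, looking along -z (the intrinsics and any distortion apply to the point x, -y, -z); pixel columns grow to the right and rows downward; lengths in m; the calibration is good to about 2 mm. A picture is of the moment at which its call begins.
- robot.hand_in(): hands the job in; it is judged then, once.
Trained networks look in a picture, given as the dict that the camera call returned (one of the last four; its "shot" number tells which), for a name from the list of things; names that differ only in an ending like _2 or _b are one class to them, and where a whole thing is asked for, a point or a joint stands for the part that bears it (a point fixed in the world has none). Each returns a list of dicts, best first, with "p" (0 to 1); they miss things now and then, are a little off and sometimes report something else, mostly with a low value. They report only what shows in the picture. A call takes as long as a camera call. They do not tell look-alikes from the thing itself.
- robot.look_for(label, picture): "rect" ([centre column, centre row, width, height] in pixels, round what is visible of it).
- robot.regions_of(label, picture): "region" (384x512 bool, what is visible of it) and "rect" ([centre column, centre row, width, height] in pixels, round what is visible of it).
- robot.mark_of(label, picture): "uv" ([column, row] in pixels: a listed point, or the origin of a listed thing).
The state is a dict: "time_s": time; "joint_positions": joint angles; "qd": joint speeds; "joint_efforts": joint torques, N m; "position": TCP position; "eef_rot": TCP orientation; "wrist_force": force on the tool from outside, world axes, zero at the start; "torque": the same for the moment, N m; "gripper_width": finger opening in m; "grip_force": force on a finger pad.
Only numpy, scipy, OpenCV 4.12 (cv2) and the standard library are available. Lean on these libraries where they do the work, as an engineer would, in place of code of your own. Each camera call takes 0.05 s, during which the arm holds its last target. There are 200 camera calls.

## Task

Pack the nail drill away: take it off its sloping rest under the lamp, lay it gently lengthwise in the bed of the open case, and let go. Then lower the lid until it is fully shut, without slamming it, and only after that fold the strap clamp over and flat down onto the lid. Leave the other things on the table where they are.

Things in the scene. Friction and masses are not known exactly. Their poses are not given: they have to be found in the camera images.
- drill: cordless nail drill, 0.1 to 0.2 kg: white round bar, 26 mm in diameter from own x = -70 to +50 mm, then a grey cone and thin steel collet to x = +75 mm. Origin on its axis, own x along it to the collet. It starts in the rest, sloping 35 degrees, collet up and away from the robot; grip it at its origin, across the axis (free for 70 mm along it).
- rest: fixed grey sloping rest. Origin on the table plumb below the drill's origin (105 mm up); own x is level, in the drill's uphill direction. Saddles, 42 mm wide, 42 mm either side of the drill's middle, cheeks up to 4 mm below its axis; between them nothing within 36 mm of the axis underneath. Stop at the low end. Foot 130 x 85 x 8 mm. Lift the drill out square to its axis.
- lamp: fixed white bench lamp behind the rest. Origin on the table within 12 mm of the rest's, axes within 0.1 rad of it. Its head hangs over the drill's upper half: own x 0 to 120, y -75 to 75, z 274 to 296 mm. Stem at x = 215 mm, up to z = 345 mm. A gripper straight above the drill would hit the head: come in tilted about 35 degrees, from the robot's side.
- case: fixed open aluminium case, 140 (x) x 178 (y) x 60 mm, walls and floor 6 mm; origin under its centre, own x away from the robot. Two black saddles at y = -42 and 42 mm, 14 mm long in y, form a bed along y: tops 18 mm above the table, cheeks 34 mm apart in x, 34 mm high. Between them 70 mm (in y) are free for fingers down to the floor. Lid hinged at the far rim.
- case_bed (a point): where the drill's origin belongs: centre of the bed, 31 mm above the table, axes as the case. The drill lies along y, either end first; it has about 4 mm play in x and 8 mm in y.
- lid_hinge (a point): middle of the lid's hinge line, which runs along the case's y: 70 mm behind the case's centre, 60 mm above the table.
- lid (a joint): lid angle (rad): 0 shut, 1.57 upright, opens backwards to 1.9. Aluminium plate 140 (hinge to front edge) x 178 x 10 mm; its underside passes through the hinge line, so shut it spans 60 to 70 mm above the table. Stiff (0.3 N m), stays where left: push it over from behind with the fingers near its edge, then down, with 2 to 5 N.
- clamp_pivot (a point): pivot of the strap clamp, axis along the case's y: 78 mm in front of the case's centre, 73 mm above the table, between two small steel ears (54 mm over all in y, up to 75 mm above the table).
- clamp (a joint): strap clamp angle (rad): 0 clamped (lies flat, +x, on the shut lid), 1.57 upright, more leans to the robot, at most 2.3. Steel strap at the case's middle, 72 mm long from the pivot, 40 mm wide, 4 mm thick (pivot in mid-thickness), 7 mm turned-up lip at its end. Stiff (0.06 N m), stays where left, 1 to 2 N moves it.
- spray: black spray bottle, 44 mm across, 150 mm tall; a loose bystander, origin on the table under it.
- polish: small amber polish bottle with black cap, 28 mm across, 65 mm tall; a loose bystander, origin on the table under it.
- topcoat: small grey bottle with white cap, 30 mm across, 70 mm tall; a loose bystander, origin on the table under it.
- jar: low clear jar with white lid, 60 mm across, 40 mm tall; a loose bystander, origin on the table under it.
- buffer: pale buffing block, 95 x 28 x 26 mm, lying along its x; a loose bystander, origin on the table under it.
- brush: small brush lying along its x on the table, handle to its -x; a loose bystander, origin on the table under it.
- cup: white ceramic cup, 72 mm across at the rim, 85 mm tall; a loose bystander, origin on the table under it.
Not all that is in view belongs to the job. Of the things that look like the drill, the larger one is meant. What is shaped like the case but yellow is not meant.

How it is judged:
By the outcome, as a careful person would: the job done as asked, in the order asked, and still so for the second after the job is handed in, with the robot touching nothing.
It also fails if it takes over 72 s, if anything falls off the work surface, if the arm or the gripper's body presses on something with over 40 N, if the wrist force passes 120 N, or if a joint passes its speed limit or range.

## Working session

There is one attempt and no reset: what is moved stays moved. The work goes in short steps, Python scripts to look and compute and a shell command to move; the robot and the scene stay as the last step left them, time stands still between calls to the robot, and variables do not carry over. Pictures are saved under pics/ and viewed, at most 10 in all, crops included, and the job is handed in when it is done.

```bash
ls; mkdir -p pics; cat > h.py <<'E'
import numpy as np, cv2
from cell import robot
from scipy.spatial.transform import Rotation as R
def K(c):
    f=c["img"].shape[0]/2/np.tan(np.radians(c["fov_y"])/2)
    return f
def ray(c,uv):
    f=K(c); d=np.array([(uv[0]-c["cx"])/f,(uv[1]-c["cy"])/f]); s=d.copy()
    for _ in range(20): s=d/(1+c["k1"]*(s@s))
    E=np.array(c["extrinsics"]); return E[:3,3],E[:3,:3]@np.array([s[0],-s[1],-1.0])
def atz(c,uv,z):
    o,d=ray(c,uv); return o+d*(z-o[2])/d[2]
def dep(c,uv):
    u,v=int(round(uv[0])),int(round(uv[1])); z=c["z_map"][max(v-1,0):v+2,max(u-1,0):u+2]; z=z[z>0]
    if not len(z): return None
    o,d=ray(c,uv); return o+d*np.median(z)
def cloud(c,mask=None,step=1):
    H,W=c["z_map"].shape; v,u=np.mgrid[0:H,0:W]
    m=c["z_map"]>0
    if mask is not None: m&=mask
    u,v=u[m][::step],v[m][::step]; z=c["z_map"][m][::step]
    f=K(c); d=np.stack([(u-c["cx"])/f,(v-c["cy"])/f],1); s=d.copy()
    for _ in range(20): s=d/(1+c["k1"]*(s**2).sum(1))[:,None]
    E=np.array(c["extrinsics"])
    return (np.stack([s[:,0],-s[:,1],-np.ones(len(z))],1)*z[:,None])@E[:3,:3].T+E[:3,3]
E
python3 - <<'E'
from h import *
for n in ["scene","top"]:
    c=robot.camera(n); cv2.imwrite(f"pics/{n}0.png",cv2.resize(c["img"],(800,600)))
    for l in ["drill","rest","lamp","case","case_bed","lid_hinge","clamp_pivot","spray","polish","topcoat","jar","buffer","brush","cup"]:
        for m in robot.mark_of(l,c)[:3]:
            if m["p"]<.3: continue
            p=dep(c,m["uv"]); print(n,l,round(m["p"],2),np.round(m["uv"]),None if p is None else np.round(p,3))
o=robot.get_obs(); print(o["time_s"],o["position"],o["eef_rot"])
E
```

```text
pics
scene drill 0.64 [196. 165.] [ 0.539 -0.201  0.148]
scene drill 0.57 [208. 170.] [ 0.502 -0.188  0.112]
scene rest 0.96 [214. 194.] [ 0.493 -0.181  0.01 ]
scene case 0.83 [319. 250.] [0.581 0.243 0.107]
scene case 0.74 [392. 224.] [0.333 0.358 0.06 ]
scene case 0.54 [315. 250.] [0.579 0.232 0.101]
scene case_bed 0.86 [394. 212.] [0.296 0.346 0.071]
scene case_bed 0.68 [322. 242.] [0.586 0.249 0.148]
scene case_bed 0.42 [160. 174.] [ 0.525 -0.409  0.006]
scene lid_hinge 0.83 [393. 226.] [0.331 0.36  0.053]
scene lid_hinge 0.82 [314. 254.] [0.577 0.232 0.081]
scene lid_hinge 0.45 [374. 330.] [0.649 0.44  0.023]
scene clamp_pivot 0.74 [403. 186.] [0.061 0.317 0.   ]
scene clamp_pivot 0.59 [332. 216.] [0.42  0.204 0.073]
scene spray 0.63 [226. 254.] [0.678 0.019 0.025]
scene polish 0.64 [278. 201.] [0.41  0.015 0.023]
scene topcoat 0.61 [258. 224.] [0.525 0.02  0.017]
scene jar 0.84 [376. 327.] [0.651 0.44  0.04 ]
scene buffer 0.86 [390. 293.] [0.533 0.435 0.028]
scene brush 0.58 [160. 174.] [ 0.525 -0.41   0.006]
scene cup 0.68 [130. 188.] [ 0.653 -0.411  0.029]
top drill 0.61 [361
[... 397 characters left out ...]
5. 286.] [0.186 0.335 0.077]
top clamp_pivot 0.58 [191. 210.] [0.409 0.195 0.092]
top clamp_pivot 0.52 [117. 182.] [0.501 0.447 0.026]
top spray 0.81 [257. 130.] [0.647 0.003 0.099]
top polish 0.5 [253. 215.] [0.398 0.012 0.042]
top topcoat 0.65 [250. 177.] [0.512 0.023 0.047]
top jar 0.53 [121. 149.] [0.604 0.434 0.04 ]
top buffer 0.58 [118. 180.] [0.507 0.444 0.026]
top brush 0.59 [327. 181.] [ 0.493 -0.201  0.121]
top brush 0.57 [392. 180.] [ 0.506 -0.433  0.02 ]
top cup 0.94 [391. 138.] [ 0.646 -0.441  0.01 ]
top cup 0.49 [326. 180.] [ 0.495 -0.198  0.122]
top cup 0.31 [191. 187.] [0.488 0.213 0.007]
1.5 [0.15272417 0.55434104 0.24829144] [-4.20956283e-01 -3.11324568e+00  5.33572550e-05]
```

View pics/scene0.png

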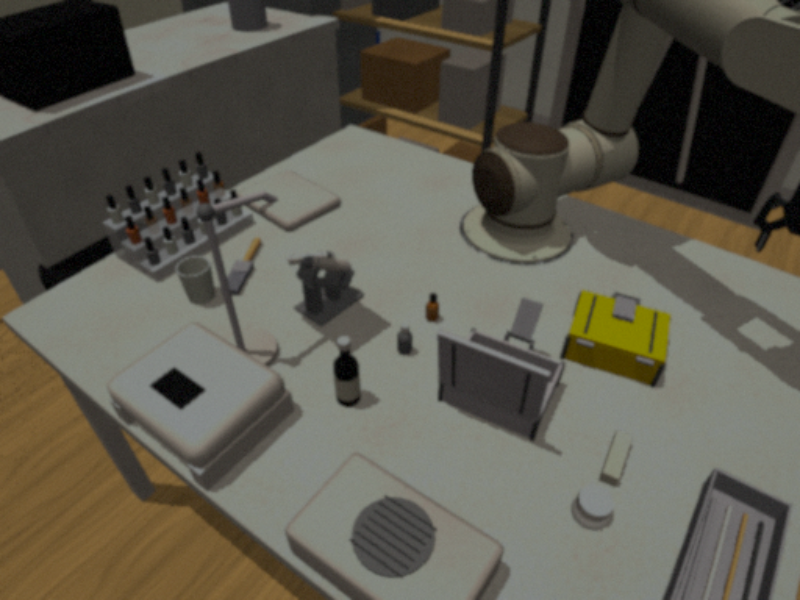

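View pics/top0.png

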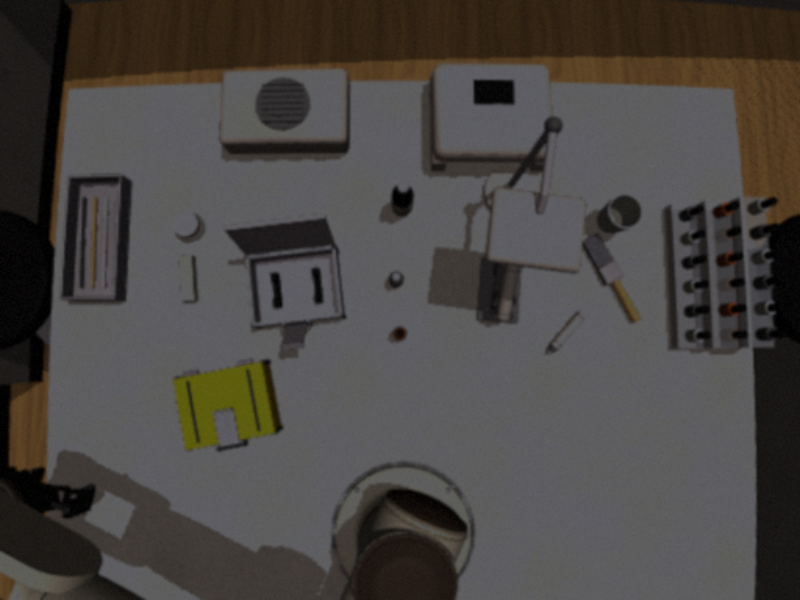

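The grey case is at about top (295,285) with its lid open. The yellow look-alike case, at (225,410), is not meant. There are two drill-like things in the enlarged top view: the one in the rest at (507,290) and a small pen-like one flat on the table at (565,332). The larger one, in the rest under the lamp, is meant. I'll confirm that in a crop and fit the poses.

```bash
python3 - <<'E'
from h import *
c=robot.camera("top"); s=robot.camera("scene")
a=cv2.resize(c["img"][140:230,290:400],(480,393),interpolation=cv2.INTER_CUBIC)
b=cv2.resize(s["img"][140:230,160:240],(310,349),interpolation=cv2.INTER_CUBIC)
o=np.zeros((393,800,3),np.uint8); o[:,:480]=a; o[:349,485:795]=b
cv2.imwrite("pics/cand.png",cv2.convertScaleAbs(o,alpha=1.6,beta=15))
for n,k in (("top",c),("scene",s)):
    P=cloud(k); np.save(n+"P.npy",P)
    # case rim
    m=(abs(P[:,0]-.49)<.09)&(abs(P[:,1]-.21)<.12)&(P[:,2]>.052)&(P[:,2]<.066)
    q=P[m]; 
    if len(q)>10: print(n,"rim",len(q),q[:,2].mean(),cv2.minAreaRect((q[:,:2]*1000).astype(np.float32)))
    for mk in robot.regions_of("drill",k)[:4]:
        q=cloud(k,mk["region"])
        if len(q)<10: continue
        q0=np.median(q,0); q=q[np.linalg.norm(q-q0,axis=1)<.1]
        w,V=np.linalg.eigh(np.cov(q.T)); print(n,"drill",mk["p"],np.round(mk["rect"]),len(q),np.round(q.mean(0),3),np.round(V[:,2],3),np.sqrt(w).round(4),np.round(q.min(0),3),np.round(q.max(0),3))
    for l in ["lid","clamp","lamp","rest"]:
      for mk in robot.regions_of(l,k)[:2]:
        q=cloud(k,mk["region"])
        if len(q)<10: continue
        w,V=np.linalg.eigh(np.cov(q.T)); print(n,l,round(mk["p"],2),np.round(mk["rect"]),len(q),np.round(np.median(q,0),3),"n",np.round(V[:,0],3),np.round(V[:,2],3),np.round(np.percentile(q,2,axis=0),3),np.round(np.percentile(q,98,axis=0),3))
E
```

```text
top rim 496 0.06021913171820967 ((490.2378845214844, 213.16851806640625), (153.25059509277344, 184.1147918701172), 6.795552730560303)
top drill 0.8 [328. 185.  10.  37.] 278 [ 0.477 -0.195  0.106] [-0.775  0.074 -0.628] [0.0058 0.008  0.0329] [ 0.431 -0.211  0.037] [ 0.522 -0.183  0.146]
top drill 0.71 [363. 212.  21.  27.] 156 [ 0.404 -0.332  0.019] [-0.742  0.67  -0.011] [0.0026 0.0044 0.0294] [ 0.364 -0.368  0.011] [ 0.443 -0.297  0.025]
top lid 0.77 [179. 153.  68.  27.] 1353 [0.578 0.223 0.147] n [ 0.992  0.08  -0.095] [-0.109  0.923 -0.37 ] [0.559 0.138 0.003] [0.601 0.31  0.2  ]
top lid 0.74 [144. 261.  69.  54.] 2420 [0.269 0.348 0.071] n [-0.008 -0.001  1.   ] [ 0.16  -0.987  0.001] [0.189 0.256 0.066] [0.333 0.433 0.075]
top clamp 0.84 [146. 276.  16.  27.] 353 [0.22  0.336 0.076] n [-0.005 -0.015  1.   ] [-0.985 -0.173 -0.007] [0.182 0.314 0.071] [0.256 0.358 0.082]
top clamp 0.53 [188. 217.  15.  17.] 233 [0.398 0.202 0.112] n [-0.808 -0.089 -0.583] [-0.574 -0.111  0.812] [0.375 0.182 0.076] [0.423 0.224 0.136]
top lamp 0.77 [344. 126.  65.  96.] 3846 [ 0.573 -0.213  0.29
[... 1070 characters left out ...]
[-0.199  0.015  0.98 ] [-0.973 -0.124 -0.195] [0.183 0.314 0.071] [0.259 0.36  0.084]
scene clamp 0.64 [338. 205.  24.  29.] 376 [0.401 0.203 0.104] n [0.849 0.106 0.517] [-0.516 -0.043  0.855] [0.38  0.184 0.075] [0.422 0.223 0.135]
scene lamp 0.64 [337. 204.  24.  31.] 416 [0.4   0.202 0.103] n [ 0.23  -0.971  0.067] [-0.591 -0.194 -0.783] [0.297 0.179 0.   ] [0.422 0.223 0.135]
scene lamp 0.58 [171. 174.  92. 121.] 2503 [ 0.615 -0.214  0.295] n [ 0.224 -0.952  0.208] [-0.364  0.116  0.924] [ 0.509 -0.274  0.017] [ 0.721 -0.131  0.338]
scene rest 0.91 [212. 188.  44.  39.] 1076 [ 0.516 -0.188  0.033] n [0.1   0.992 0.08 ] [-0.718  0.128 -0.684] [ 0.435 -0.239  0.003] [ 0.556 -0.158  0.122]
```

View pics/cand.png

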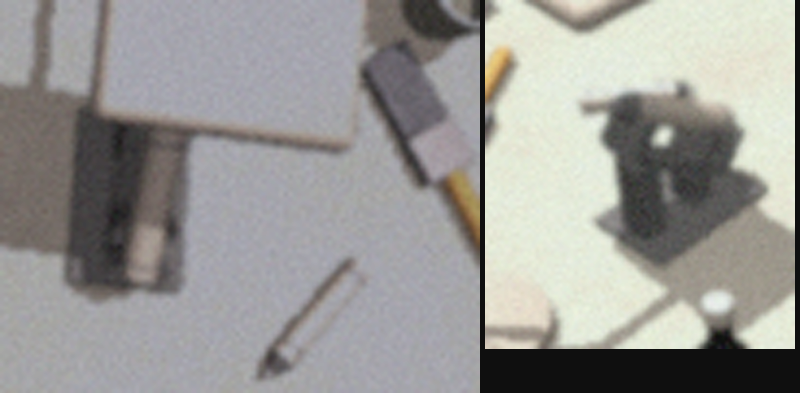

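The crop confirms it: the drill in the rest under the lamp is a thick white bar, and the one flat on the table is thin. Next I fit both poses properly with the known shapes.

```bash
python3 - <<'E'
from h import *
from scipy.optimize import least_squares
P={n:np.load(n+"P.npy") for n in("top","scene")}
def case(p,q):
    x,y,t=p; d=q[:,:2]-[x,y]; c,s=np.cos(t),np.sin(t)
    u=abs(d[:,0]*c+d[:,1]*s)-.067; v=abs(-d[:,0]*s+d[:,1]*c)-.086
    return np.where((u>0)|(v>0),np.hypot(np.maximum(u,0),np.maximum(v,0)),-np.maximum(u,v))
for n in("top","scene"):
    q=P[n]; q=q[(abs(q[:,0]-.49)<.09)&(abs(q[:,1]-.213)<.12)&(abs(q[:,2]-.06)<.004)]
    r=least_squares(case,[.49,.213,.12],args=(q,),loss="soft_l1",f_scale=.003); print(n,"case",r.x.round(4),np.median(abs(r.fun)).round(4))
al=np.radians(35)
def ax(p): 
    return np.array([np.cos(al)*np.cos(p[2]),np.cos(al)*np.sin(p[2]),np.sin(al)])
def drl(p,q):
    d=q-[p[0],p[1],p[3]]; a=ax(p); return np.linalg.norm(d-np.outer(d@a,a),axis=1)-.013
Q=[]
for n in("top","scene"):
    q=P[n]; p0=np.array([.495,-.192,-.12,.105])
    d=q-[p0[0],p0[1],.105]; a=ax(p0); t=d@a; rr=np.linalg.norm(d-np.outer(t,a),axis=1)
    nn=np.cross(a,[0,0,1]); up=np.cross(nn,a)
    q=q[(abs(t)<.055)&(rr<.022)&(d@up>-.004)]; Q.append(q)
    r=least_squares(drl,p0,args=(q,),loss="soft_l1",f_scale=.002); print(n,len(q),"drill",r.x.round(4),np.median(abs(r.fun)).round(4))
q=np.vstack(Q);r=least_squares(drl,p0,args=(q,),loss="soft_l1",f_scale=.002); print("drill",r.x.round(4))
# lamp head top
for n in("top","scene"):
    q=P[n]; q=q[(abs(q[:,2]-.296)<.006)&(q[:,1]<-.08)&(q[:,1]>-.33)&(q[:,0]<.66)]
    print(n,"head",len(q),cv2.minAreaRect((q[:,:2]*1000).astype(np.float32)))
# lid
q=P["scene"]; q=q[(q[:,0]>.55)&(q[:,0]<.63)&(q[:,1]>.12)&(q[:,1]<.32)&(q[:,2]>.08)&(q[:,2]<.21)]
print("lid",np.percentile(q,99,axis=0)); 
E
```

```text
top case [0.4952 0.214  0.114 ] 0.0018
scene case [0.4978 0.2137 0.1147] 0.002
top 248 drill [ 0.6153 -0.2075 -0.0693  0.1918] 0.0015
scene 182 drill [ 0.6648 -0.2176 -0.0975  0.2275] 0.0009
drill [ 0.6566 -0.2153 -0.0923  0.2212]
top head 2814 ((557.1864013671875, -204.76779174804688), (150.35292053222656, 121.10282897949219), 82.63323211669922)
scene head 1235 ((-255.30908203125, -225.7490997314453), (1766.9334716796875, 164.43618774414062), 1.4087116718292236)
lid [0.6051265  0.31114107 0.19981793]
```

```bash
cat >> h.py <<'E'
def tgt(pos,yaw_y,tilt_dir=None,tilt=0):
    """print travel (mm) & angular (deg) from the present pose: tool y horizontal at angle yaw_y, z tilted by tilt from down toward y x ... (forward)"""
    o=robot.get_obs(); R0=R.from_rotvec(o["eef_rot"])
    y=np.array([np.cos(yaw_y),np.sin(yaw_y),0]); h=np.array([np.sin(yaw_y),-np.cos(yaw_y),0]) # h: forward, 90deg right of y
    z=np.sin(tilt)*h-np.array([0,0,np.cos(tilt)]); x=np.cross(y,z)
    a=(R.from_matrix(np.stack([x,y,z],1))*R0.inv()).as_rotvec(degrees=True)
    print("from",np.round(o["position"],4),"t",round(o["time_s"],2),"travel",np.round((np.array(pos)-o["position"])*1000,1),"angular",a.round(1))
E
python3 - <<'E'
from h import *
ps=-.1; a=np.radians(35); d=np.array([np.sin(a)*np.cos(ps),np.sin(a)*np.sin(ps),-np.cos(a)])
D=np.array([.49,-.2,.105]); print(d)
tgt(D-.12*d,np.pi/2+ps,tilt=a)
E
```

```text
[ 0.57071094 -0.0572621  -0.81915204]
from [0.1527 0.5543 0.2483] t 2.1 travel [ 268.8 -747.4  -45. ] angular [ -6.4 -34.5   9.4]
```

```bash
python3 -m pendant '[{"travel":[20,-60,0],"angular":[0,0,0],"hand":1},{"travel":[42,-120,0],"angular":[0,0,1],"hand":1},{"travel":[64,-180,0],"angular":[-1,-3,2],"hand":1},{"travel":[86,-240,0],"angular":[-1,-6,3],"hand":1},{"travel":[108,-300,0],"angular":[-2,-10,4],"hand":1},{"travel":[130,-360,-5],"angular":[-3,-14,5],"hand":1},{"travel":[152,-420,-10],"angular":[-4,-18,6],"hand":1},{"travel":[174,-480,-15],"angular":[-4,-22,7],"hand":1},{"travel":[196,-540,-20],"angular":[-5,-26,8],"hand":1},{"travel":[218,-600,-25],"angular":[-6,-30,9],"hand":1},{"travel":[240,-660,-35],"angular":[-6,-34,9],"hand":1},{"travel":[269,-720,-45],"angular":[-6.4,-34.5,9.4],"hand":1}]' 40
python3 - <<'E'
from h import *
c=robot.camera("wrist"); cv2.imwrite("pics/w1.png",c["img"])
o=robot.get_obs(); print(o["position"],o["joint_positions"])
for m in robot.mark_of("drill",c)[:2]: print(m, dep(c,m["uv"]))
P=cloud(c); np.save("w1.npy",P)
from scipy.optimize import least_squares
al=np.radians(35)
ax=lambda p: np.array([np.cos(al)*np.cos(p[2]),np.cos(al)*np.sin(p[2]),np.sin(al)])
def f(p,q):
    d=q-[p[0],p[1],.105]; a=ax(p); return np.linalg.norm(d-np.outer(d@a,a),axis=1)-.013
p=np.array([.49,-.2,-.1])
for _ in range(3):
    d=P-[p[0],p[1],.105]; a=ax(p); t=d@a; rr=np.linalg.norm(d-np.outer(t,a),axis=1); up=np.cross(np.cross(a,[0,0,1]),a)
    m=(t>-.068)&(t<.048)&(rr<.02)&(d@up>0); r=least_squares(f,p,args=(P[m],),loss="soft_l1",f_scale=.002); p=r.x; print(m.sum(),p.round(4),np.median(abs(r.fun)))
for mk in robot.regions_of("drill",c)[:2]:
    q=cloud(c,mk["region"]); t=(q-[p[0],p[1],.105])@ax(p); print(mk["p"],len(q),"t range",np.percentile(t,[1,5,50,95,99]).round(3))
E
```

```text
time_s: 3.6
position: [0.3856, -0.0345, 0.2173]
eef_rot: [0.127, 2.551, -0.028]
wrist_force: [0.7, 0.8, 0.4]
gripper_width: 0.0853
grip_force: 0.0
[ 0.38578571 -0.03935326  0.21624003] [-0.46742823 -0.66820773  2.22825151  0.23745831  1.03792876 -1.99897834]
{'uv': [80.0, 226.8], 'p': 0.59} [ 0.48442047 -0.19322581  0.11385154]
4167 [ 0.4913 -0.1991 -0.084 ] 0.0004296985328287647
4194 [ 0.4913 -0.1991 -0.084 ] 0.00042574190712542457
4193 [ 0.4913 -0.1991 -0.084 ] 0.0004264145355255249
0.71 4690 t range [-0.069 -0.065 -0.014  0.046  0.055]
```

View pics/w1.png

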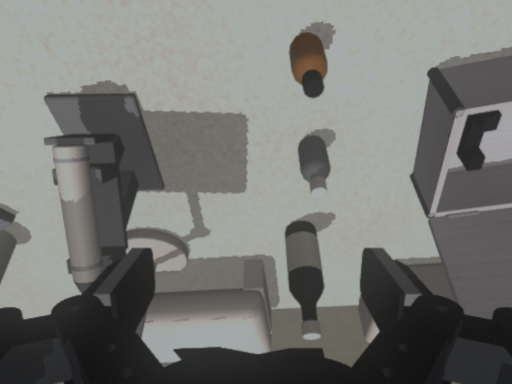

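The wrist picture shows the drill in its saddles at (78,215), with spray, topcoat and polish in the middle and the case at the right. The fit residual is 0.4 mm, and the bar spans -69 to +50 mm as it should.

```bash
python3 - <<'E'
from h import *
ps=-.084; a=np.radians(35); d=np.array([np.sin(a)*np.cos(ps),np.sin(a)*np.sin(ps),-np.cos(a)])
D=np.array([.4913,-.1991,.105]); print(d)
tgt(D-.09*d,np.pi/2+ps,tilt=a)
tgt(D+.004*d,np.pi/2+ps,tilt=a)
E
```

```text
[ 0.57155405 -0.04812378 -0.81915204]
from [ 0.385  -0.0356  0.2167] t 3.75 travel [  54.9 -159.2  -38. ] angular [-0.6 -1.5  1.1]
from [ 0.385  -0.0356  0.2167] t 3.75 travel [ 108.6 -163.7 -115. ] angular [-0.6 -1.5  1.1]
```

```bash
python3 -m pendant '[{"travel":[18,-53,-10],"angular":[0,-0.5,0.5],"hand":1},{"travel":[36,-106,-20],"angular":[-0.3,-1,1],"hand":1},{"travel":[55,-159,-38],"angular":[-0.6,-1.5,1.1],"hand":1},{"travel":[55,-159,-38],"angular":[-0.6,-1.5,1.1],"hand":1},{"travel":[55,-159,-38],"angular":[-0.6,-1.5,1.1],"hand":1}]'
python3 - <<'E'
from h import *
ps=-.084; a=np.radians(35); d=np.array([np.sin(a)*np.cos(ps),np.sin(a)*np.sin(ps),-np.cos(a)])
D=np.array([.4913,-.1991,.105])
c=robot.camera("wrist");P=cloud(c)
from scipy.optimize import least_squares
al=a
ax=lambda p: np.array([np.cos(al)*np.cos(p[2]),np.cos(al)*np.sin(p[2]),np.sin(al)])
def f(p,q):
    d=q-[p[0],p[1],.105]; a=ax(p); return np.linalg.norm(d-np.outer(d@a,a),axis=1)-.013
p=np.array([.4913,-.1991,-.084])
e=P-[p[0],p[1],.105]; A=ax(p); t=e@A; rr=np.linalg.norm(e-np.outer(t,A),axis=1); up=np.cross(np.cross(A,[0,0,1]),A)
m=(t>-.068)&(t<.048)&(rr<.02)&(e@up>0); r=least_squares(f,p,args=(P[m],),loss="soft_l1",f_scale=.002); print(m.sum(),r.x.round(4),np.median(abs(r.fun)))
tgt(D-.09*d,np.pi/2+ps,tilt=a)
tgt(D+.004*d,np.pi/2+ps,tilt=a)
E
```

```text
time_s: 4.38
position: [0.4406, -0.1907, 0.179]
eef_rot: [0.097, 2.529, -0.028]
wrist_force: [0.1, -0.1, 0.0]
gripper_width: 0.0856
grip_force: 0.0
7243 [ 0.4915 -0.1986 -0.0845] 0.0003462186286577861
from [ 0.4407 -0.1906  0.1796] t 4.42 travel [-0.8 -4.2 -0.9] angular [-0.   0.1 -0.5]
from [ 0.4407 -0.1906  0.1796] t 4.42 travel [ 52.9  -8.7 -77.9] angular [-0.   0.1 -0.5]
```

Confirmed (0.4915, -0.1986). Going in and closing.

```bash
python3 -m pendant '[{"travel":[0,-4,-1],"angular":[0,0,-0.5],"hand":1},{"travel":[13,-5,-20],"angular":[0,0,-0.5],"hand":1},{"travel":[27,-6,-40],"angular":[0,0,-0.5],"hand":1},{"travel":[40,-7,-60],"angular":[0,0,-0.5],"hand":1},{"travel":[53,-8.3,-78],"angular":[0,0,-0.5],"hand":1},{"travel":[53,-8.3,-78],"angular":[0,0,-0.5],"hand":1},{"travel":[53,-8.3,-78],"angular":[0,0,-0.5],"hand":-1},{"travel":[53,-8.3,-78],"angular":[0,0,-0.5],"hand":-1},{"travel":[53,-8.3,-78],"angular":[0,0,-0.5],"hand":-1},{"travel":[53,-8.3,-78],"angular":[0,0,-0.5],"hand":-1},{"travel":[53,-8.3,-78],"angular":[0,0,-0.5],"hand":-1},{"travel":[53,-8.3,-78],"angular":[0,0,-0.5],"hand":-1}]' 40
```

```text
time_s: 5.92
position: [0.4933, -0.2007, 0.1017]
eef_rot: [0.11, 2.527, -0.035]
wrist_force: [-8.5, 3.5, 9.3]
gripper_width: 0.0246
grip_force: 38.4
```

```bash
python3 -m pendant '[{"travel":[-6,0.5,8],"angular":[0,0,0],"hand":-1},{"travel":[-11,1,16],"angular":[0,0,0],"hand":-1},{"travel":[-23,2,33],"angular":[0,0,0],"hand":-1},{"travel":[-34,3,49],"angular":[0,0,0],"hand":-1},{"travel":[-46,4,66],"angular":[0,0,0],"hand":-1},{"travel":[-57,5,82],"angular":[0,0,0],"hand":-1},{"travel":[-69,6,98],"angular":[0,0,0],"hand":-1},{"travel":[-80,7,115],"angular":[0,0,0],"hand":-1},{"travel":[-86,7,123],"angular":[0,0,0],"hand":-1},{"travel":[-86,7,123],"angular":[0,0,0],"hand":-1}]'
python3 - <<'E'
from h import *
c=robot.camera("wrist"); cv2.imwrite("pics/w2.png",c["img"])
P=cloud(c); o=robot.get_obs(); print(o["position"],o["gripper_width"],o["grip_force"])
T=(P-o["position"])@R.from_rotvec(o["eef_rot"]).as_matrix() # tool frame
m=(abs(T[:,1])<.016)&(abs(T[:,2])<.025); q=T[m]; print(len(q),q.mean(0).round(4),"x range",np.percentile(q[:,0],[0.5,5,50,95,99.5]).round(3))
w,V=np.linalg.eigh(np.cov(q.T)); print(V[:,2].round(3))
tgt([.40,.10,.26],np.radians(6.55),tilt=0)
E
```

```text
time_s: 7.18
position: [0.407, -0.1938, 0.2244]
eef_rot: [0.11, 2.527, -0.035]
wrist_force: [-0.4, 0.2, -2.5]
gripper_width: 0.0248
grip_force: 39.5
[ 0.40714923 -0.19363303  0.22380967] 0.024697676409076157 39.54703152179718
19476 [ 0.0237  0.0003 -0.0149] x range [-0.026 -0.02   0.023  0.064  0.068]
[-1.    -0.005 -0.009]
from [ 0.4071 -0.1936  0.2238] t 7.22 travel [ -7.1 293.6  36.2] angular [ 26.4  27.1 -75.8]
```

View pics/w2.png

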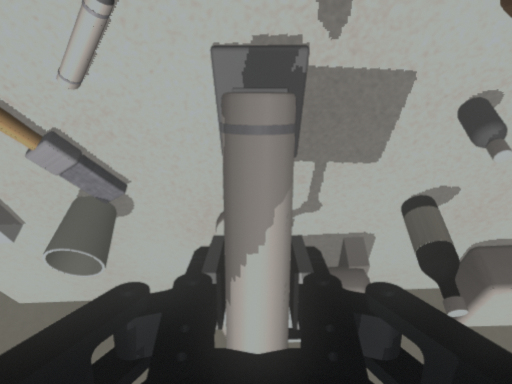

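The drill is held straight, with its butt at the top of the picture (258,95), the middle within 2 mm of the grip, and no tilt. Carrying it over the case.

```bash
python3 -m pendant '[{"travel":[0,30,10],"angular":[0,0,0],"hand":-1},{"travel":[0,70,20],"angular":[2,2,-6],"hand":-1},{"travel":[5,110,26],"angular":[5,5,-14],"hand":-1},{"travel":[10,150,26],"angular":[8,8,-23],"hand":-1},{"travel":[20,190,26],"angular":[11,11,-32],"hand":-1},{"travel":[30,230,26],"angular":[14,14.5,-41],"hand":-1},{"travel":[40,270,26],"angular":[17,18,-50],"hand":-1},{"travel":[50,305,26],"angular":[20,21,-58],"hand":-1},{"travel":[60,340,26],"angular":[23,24,-67],"hand":-1},{"travel":[75,365,26],"angular":[26,26.7,-74.5],"hand":-1},{"travel":[83,384,26],"angular":[26.4,27.1,-75.8],"hand":-1},{"travel":[83,384,26],"angular":[26.4,27.1,-75.8],"hand":-1}]'
python3 - <<'E'
from h import *
from scipy.optimize import least_squares
c=robot.camera("wrist"); cv2.imwrite("pics/w3.png",c["img"]); P=cloud(c); np.save("w3.npy",P)
o=robot.get_obs(); print(o["position"],o["joint_positions"])
T=(P-o["position"])@R.from_rotvec(o["eef_rot"]).as_matrix()
def case(p,q):
    x,y,t=p; d=q[:,:2]-[x,y]; c,s=np.cos(t),np.sin(t)
    u=abs(d[:,0]*c+d[:,1]*s)-.067; v=abs(-d[:,0]*s+d[:,1]*c)-.086
    return np.where((u>0)|(v>0),np.hypot(np.maximum(u,0),np.maximum(v,0)),-np.maximum(u,v))
q=P[(abs(P[:,0]-.495)<.082)&(abs(P[:,1]-.213)<.11)&(abs(P[:,2]-.06)<.003)]
r=least_squares(case,[.496,.2138,.114],args=(q,),loss="soft_l1",f_scale=.001); x,y,t=r.x; print(len(q),r.x.round(4),np.median(abs(r.fun)).round(4))
# saddles: pts z .012-.038, in case frame
d=P[:,:2]-[x,y]; u=d[:,0]*np.cos(t)+d[:,1]*np.sin(t); v=-d[:,0]*np.sin(t)+d[:,1]*np.cos(t)
m=(abs(u)<.05)&(abs(abs(v)-.042)<.015)&(abs(P[:,2]-.034)<.003)
for s in(-1,1):
  for k in(-1,1):
    n=m&(u*k>0)&(v*s>0); print("cheek",k,s,n.sum(),np.percentile(u[n],[5,95]).round(4) if n.any() else "",np.percentile(v[n],[5,95]).round(4) if n.any() else "")
q=T[(abs(T[:,1])<.016)&(abs(T[:,2])<.025)]; print("drill",q.mean(0).round(4),np.percentile(q[:,0],[.5,99.5]).round(3))
tgt([x,y,.1],t)
E
```

```text
time_s: 8.72
position: [0.4908, 0.1923, 0.2482]
eef_rot: [-2.091, -2.341, 0.003]
wrist_force: [0.1, -0.4, -1.8]
gripper_width: 0.025
grip_force: 39.8
[0.49087475 0.19129002 0.24818774] [0.22333339 0.05248659 1.54510937 0.00333829 1.54869895 0.11837732]
4692 [0.4962 0.2144 0.1175] 0.0018
cheek -1 -1 0  
cheek 1 -1 91 [0.0284 0.0346] [-0.0487 -0.0358]
cheek -1 1 0  
cheek 1 1 99 [0.0292 0.0349] [0.0355 0.0483]
drill [ 0.0259  0.0005 -0.0147] [-0.024  0.07 ]
from [0.4909 0.1913 0.2482] t 8.78 travel [   5.3   23.1 -148.2] angular [-0.1 -0.3  0.7]
```

View pics/w3.png

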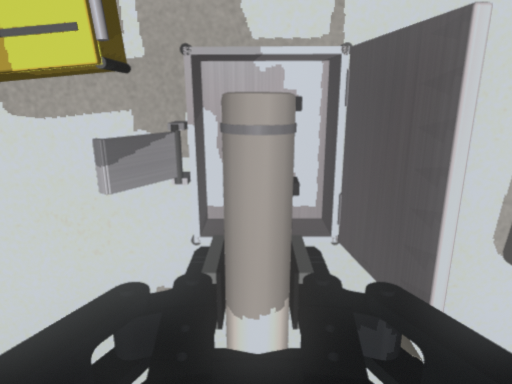

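```bash
python3 - <<'E'
from h import *
P=np.load("w3.npy"); x,y,t=.4962,.2144,.1175
d=P[:,:2]-[x,y]; u=d[:,0]*np.cos(t)+d[:,1]*np.sin(t); v=-d[:,0]*np.sin(t)+d[:,1]*np.cos(t); z=P[:,2]
for lo,hi in((-.08,-.035),(.035,.08)):
  for k in(-1,1):
    m=(v>lo)&(v<hi)&(abs(z-.06)<.0025)&(u*k>.05); print("rim",lo,k,m.sum(),np.percentile(u[m],[1,5,50,95,99]).round(4) if m.any() else "")
m=(abs(u)<.05)&(v>.08)&(abs(z-.06)<.0025); print("vend",np.percentile(v[m],[1,50,99]).round(4))
m=(abs(u)<.05)&(v<-.08)&(abs(z-.06)<.0025); print("vend",np.percentile(v[m],[1,50,99]).round(4) if m.any() else 0)
m=(z>.08)&(z<.21)&(u>.05)&(u<.14); print("lid",m.sum(),np.polyfit(z[m]-.06,u[m],1), u[m].max(), z[m].max())
m=(z>.08)&(z<.15)&(u<-.07)&(u>-.14)&(abs(v)<.03); print("clamp",m.sum(),np.polyfit(z[m]-.073,u[m],1), np.percentile(v[m],[2,98]),u[m].min(),z[m].max())
E
```

```text
rim -0.08 -1 305 [-0.07   -0.0695 -0.0666 -0.0639 -0.0638]
rim -0.08 1 306 [0.0639 0.064  0.0667 0.0696 0.0702]
rim 0.035 -1 574 [-0.2219 -0.1944 -0.0679 -0.0639 -0.0637]
rim 0.035 1 434 [0.0638 0.064  0.0668 0.0698 0.0702]
vend [0.083  0.0859 0.089 ]
vend [-0.0895 -0.0859 -0.0833]
lid 30759 [0.18188191 0.06842885] 0.10230711501911548 0.20057226460058686
clamp 4185 [-0.70356131 -0.07373148] [-0.01929504  0.01974141] -0.12467043958841416 0.13603915177738063
```

The rim edges come out at exactly ±70 and ±89 mm, so the case is at (0.4962, 0.2144) with yaw 0.1175. Lowering the drill now.

```bash
python3 -m pendant '[{"travel":[5.3,23.1,-20],"angular":[-0.1,-0.3,0.7],"hand":-1},{"travel":[5.3,23.1,-60],"angular":[-0.1,-0.3,0.7],"hand":-1},{"travel":[5.3,23.1,-100],"angular":[-0.1,-0.3,0.7],"hand":-1},{"travel":[5.3,23.1,-140],"angular":[-0.1,-0.3,0.7],"hand":-1},{"travel":[5.3,23.1,-170],"angular":[-0.1,-0.3,0.7],"hand":-1},{"travel":[5.3,23.1,-190],"angular":[-0.1,-0.3,0.7],"hand":-1},{"travel":[5.3,23.1,-202],"angular":[-0.1,-0.3,0.7],"hand":-1},{"travel":[5.3,23.1,-208],"angular":[-0.1,-0.3,0.7],"hand":-1},{"travel":[5.3,23.1,-212],"angular":[-0.1,-0.3,0.7],"hand":-1},{"travel":[5.3,23.1,-214],"angular":[-0.1,-0.3,0.7],"hand":-1},{"travel":[5.3,23.1,-214],"angular":[-0.1,-0.3,0.7],"hand":-1}]'
```

```text
time_s: 10.15
position: [0.4958, 0.2136, 0.0363]
eef_rot: [2.071, 2.353, 0.005]
wrist_force: [-0.1, 0.2, -1.9]
gripper_width: 0.025
grip_force: 39.8
```

```bash
python3 -m pendant '[{"travel":[0,0.6,-2],"angular":[0,0,0],"hand":-1},{"travel":[0,0.6,-3.5],"angular":[0,0,0],"hand":-1},{"travel":[0,0.6,-5],"angular":[0,0,0],"hand":-1},{"travel":[0,0.6,-6],"angular":[0,0,0],"hand":-1},{"travel":[0,0.6,-6],"angular":[0,0,0],"hand":-1}]'
```

```text
time_s: 10.78
position: [0.4956, 0.2141, 0.03]
eef_rot: [2.072, 2.354, 0.004]
wrist_force: [1.2, 0.2, -2.0]
gripper_width: 0.0247
grip_force: 39.8
```

```bash
python3 -m pendant '[{"travel":[0,0,-1],"angular":[0,0,0],"hand":-1},{"travel":[0,0,-1],"angular":[0,0,0],"hand":-1}]'; python3 -m pendant '[{"travel":[0,0,-1],"angular":[0,0,0],"hand":-1},{"travel":[0,0,-1],"angular":[0,0,0],"hand":-1}]'
```

```text
time_s: 11.02
position: [0.4956, 0.2141, 0.029]
eef_rot: [2.071, 2.354, 0.004]
wrist_force: [-1.0, 0.4, -2.1]
gripper_width: 0.0247
grip_force: 39.8
time_s: 11.28
position: [0.4956, 0.2141, 0.028]
eef_rot: [2.071, 2.354, 0.004]
wrist_force: [0.0, -0.1, -1.4]
gripper_width: 0.0248
grip_force: 39.8
```

```bash
python3 -m pendant '[{"travel":[0,0,-1],"angular":[0,0,0],"hand":-1},{"travel":[0,0,-1],"angular":[0,0,0],"hand":-1}]'; python3 -m pendant '[{"travel":[0,0,-0.7],"angular":[0,0,0],"hand":-1},{"travel":[0,0,-0.7],"angular":[0,0,0],"hand":-1}]'
```

```text
time_s: 11.52
position: [0.4957, 0.2142, 0.0273]
eef_rot: [2.071, 2.353, 0.004]
wrist_force: [-1.0, -1.5, 2.7]
gripper_width: 0.0245
grip_force: 40.4
time_s: 11.78
position: [0.4957, 0.2142, 0.0271]
eef_rot: [2.071, 2.353, 0.005]
wrist_force: [-6.0, -2.5, 14.5]
gripper_width: 0.0247
grip_force: 41.3
```

It has touched down. Easing up 0.7 mm, opening, and withdrawing straight up.

```bash
python3 -m pendant '[{"travel":[0,0,0.7],"angular":[0,0,0],"hand":-1},{"travel":[0,0,0.7],"angular":[0,0,0],"hand":0.2},{"travel":[0,0,0.7],"angular":[0,0,0],"hand":0.2},{"travel":[0,0,0.7],"angular":[0,0,0],"hand":0.2},{"travel":[0,0,0.7],"angular":[0,0,0],"hand":0.2},{"travel":[0,0,10],"angular":[0,0,0],"hand":0.2},{"travel":[0,0,30],"angular":[0,0,0],"hand":0.2},{"travel":[0,0,70],"angular":[0,0,0],"hand":0.2},{"travel":[0,0,120],"angular":[0,0,0],"hand":0.2},{"travel":[0,0,170],"angular":[0,0,0],"hand":0.2},{"travel":[0,0,220],"angular":[0,0,0],"hand":0.2},{"travel":[0,-30,240],"angular":[0,0,0],"hand":0.2}]'
python3 - <<'E'
from h import *
c=robot.camera("wrist"); cv2.imwrite("pics/w4.png",c["img"]); P=cloud(c)
o=robot.get_obs(); print(o["position"],o["gripper_width"],o["joint_positions"])
x,y,t=.4962,.2144,.1175
d=P[:,:2]-[x,y]; u=d[:,0]*np.cos(t)+d[:,1]*np.sin(t); v=-d[:,0]*np.sin(t)+d[:,1]*np.cos(t); z=P[:,2]
m=(abs(u)<.014)&(abs(v)<.083)&(z>.036); print(m.sum(),"top",np.percentile(z[m],98),"v",np.percentile(v[m],[0.5,99.5]),"u",np.polyfit(v[m],u[m],1))
for lo in(-.06,0,.03): k=m&(abs(v-lo)<.01); print(lo,np.percentile(z[k],97) if k.any() else "")
E
```

```text
time_s: 13.28
position: [0.4959, 0.1849, 0.2701]
eef_rot: [2.067, 2.354, 0.01]
wrist_force: [0.2, -0.5, -0.2]
gripper_width: 0.0509
grip_force: 0.0
[0.49620824 0.18167896 0.27157924] 0.05134423722967207 [ 0.20787112  0.03928633  1.5120665  -0.00470806  1.57887994  0.08001183]
8031 top 0.34489138447537954 v [-0.06316534  0.06864907] u [0.00326089 0.00104115]
-0.06 0.04427490065453854
0 0.3470619621029418
0.03 0.04516350467643787
```

View pics/w4.png

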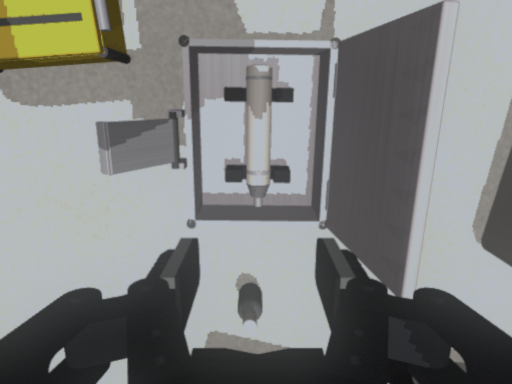

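The drill lies in both saddles (centre column 259, rows 65–205), with its top at 44.5 mm as expected and both ends clear. Next is the lid, so I work out the arc for the finger corner.

```bash
cat > lid.py <<'E'
from h import *
x,y,t=.4962,.2144,.1175
C=np.array([np.cos(t),np.sin(t)])
def pos(u,z): return np.array([*(np.array([x,y])+u*C),z])
def arc(th,r,w=.0145,tip=.017):
    u=.07-r*np.cos(th)+.01*np.sin(th); z=.06+r*np.sin(th)+.01*np.cos(th)
    return pos(u+w,z+tip)
E
python3 - <<'E'
from lid import *
P0=robot.get_obs()["position"]; A=pos(.145,.270); B=pos(.145,.189)
print("A",(A-P0)*1000,"B",(B-P0)*1000); tgt(A,t)
for th in np.arange(1.75,-.01,-.125):
    r=.1+.02*max(th,0)/1.75; print(round(th,3),((arc(th,r)-B)*1000).round(1))
E
```

```text
A [143.99195911  49.71936054  -1.57924057] B [143.99195911  49.71936054 -82.57924057]
from [0.4962 0.1817 0.2716] t 13.32 travel [144.   49.7  -1.6] angular [ 0.1  0.7 -0.6]
1.75 [-29.1  -3.4   4.3]
1.625 [-43.8  -5.2   5.9]
1.5 [-58.4  -6.9   5.6]
1.375 [-72.7  -8.6   3.4]
1.25 [-86.4 -10.2  -0.4]
1.125 [-99.4 -11.7  -5.9]
1.0 [-111.5  -13.2  -12.8]
0.875 [-122.5  -14.5  -21.2]
0.75 [-132.2  -15.6  -30.7]
0.625 [-140.6  -16.6  -41.2]
0.5 [-147.5  -17.4  -52.5]
0.375 [-152.8  -18.   -64.5]
0.25 [-156.6  -18.5  -76.9]
0.125 [-158.8  -18.7  -89.4]
0.0 [-159.4  -18.8 -102. ]
```

```bash
python3 -m pendant '[{"travel":[40,14,8],"angular":[0,0,0],"hand":-1},{"travel":[80,28,10],"angular":[0,0.3,-0.3],"hand":-1},{"travel":[120,42,6],"angular":[0.1,0.7,-0.6],"hand":-1},{"travel":[144,49.7,0],"angular":[0.1,0.7,-0.6],"hand":-1},{"travel":[144,49.7,-20],"angular":[0.1,0.7,-0.6],"hand":-1},{"travel":[144,49.7,-50],"angular":[0.1,0.7,-0.6],"hand":-1},{"travel":[144,49.7,-82],"angular":[0.1,0.7,-0.6],"hand":-1},{"travel":[144,49.7,-82],"angular":[0.1,0.7,-0.6],"hand":-1},{"travel":[136,48.7,-82],"angular":[0.1,0.7,-0.6],"hand":-1},{"travel":[130,48,-82],"angular":[0.1,0.7,-0.6],"hand":-1},{"travel":[125,47.4,-82],"angular":[0.1,0.7,-0.6],"hand":-1},{"travel":[120,46.8,-82],"angular":[0.1,0.7,-0.6],"hand":-1}]' 40
python3 - <<'E'
from lid import *
B=pos(.145,.189); o=robot.get_obs(); print(((o["position"]-B)*1000).round(1),o["wrist_force"],o["gripper_width"])
E
```

```text
time_s: 14.82
position: [0.6153, 0.231, 0.1849]
eef_rot: [-2.085, -2.345, 0.006]
wrist_force: [0.1, 0.1, 0.1]
gripper_width: -0.0003
grip_force: 0.0
[-24.9  -0.4  -4.1] [0.05562961 0.14545935 0.08422927] -0.0003263465376511618
```

```bash
python3 -m pendant '[{"travel":[-5,-1,2],"angular":[0,0,0],"hand":-1},{"travel":[-12,-3,5],"angular":[0,0,0],"hand":-1},{"travel":[-19,-4.8,8],"angular":[0,0,0],"hand":-1},{"travel":[-26,-5.6,9],"angular":[0,0,0],"hand":-1},{"travel":[-33,-6.5,9],"angular":[0,0,0],"hand":-1},{"travel":[-40,-7.4,8.5],"angular":[0,0,0],"hand":-1},{"travel":[-47.5,-8.2,7.5],"angular":[0,0,0],"hand":-1},{"travel":[-54.5,-9,5.5],"angular":[0,0,0],"hand":-1},{"travel":[-61.5,-9.8,3.6],"angular":[0,0,0],"hand":-1},{"travel":[-68,-10.6,1],"angular":[0,0,0],"hand":-1},{"travel":[-74.5,-11.3,-2],"angular":[0,0,0],"hand":-1},{"travel":[-74.5,-11.3,-2],"angular":[0,0,0],"hand":-1}]'
python3 - <<'E'
from lid import *
B=pos(.145,.189); o=robot.get_obs(); print(((o["position"]-B)*1000).round(1),o["wrist_force"].round(1) if hasattr(o["wrist_force"],"round") else o["wrist_force"])
c=robot.camera("scene"); P=cloud(c)
d=P[:,:2]-[x,y]; u=d@C; v=-d[:,0]*C[1]+d[:,1]*C[0]; z=P[:,2]
m=(abs(v)<.085)&(abs(v)>.04)&(u>-.12)&(u<.11)&(z>.075)&(z<.21); 
q=np.stack([u[m],z[m]],1); w,V=np.linalg.eigh(np.cov(q.T)); print(m.sum(),q.mean(0),V[:,1],"angle",np.arctan2(abs(V[1,1]),-V[0,1]*np.sign(V[1,1])), q.min(0),q.max(0))
E
```

```text
time_s: 16.32
position: [0.5405, 0.2196, 0.182]
eef_rot: [-2.085, -2.344, 0.008]
wrist_force: [-0.2, -0.3, -0.2]
gripper_width: -0.0001
grip_force: 0.0
[-99.7 -11.8  -7. ] [-0.2 -0.3 -0.2]
1726 [0.04768903 0.13735881] [-0.39689232  0.91786518] angle 1.1626677409308628 [0.01454007 0.07512595] [0.07687031 0.19494292]
```

```bash
python3 -m pendant '[{"travel":[-6,-0.7,-3],"angular":[0,0,0],"hand":-1},{"travel":[-12,-1.4,-6],"angular":[0,0,0],"hand":-1},{"travel":[-17.5,-2,-10],"angular":[0,0,0],"hand":-1},{"travel":[-23,-2.7,-14],"angular":[0,0,0],"hand":-1},{"travel":[-28,-3.2,-19],"angular":[0,0,0],"hand":-1},{"travel":[-32.5,-3.8,-24],"angular":[0,0,0],"hand":-1},{"travel":[-37,-4.3,-29],"angular":[0,0,0],"hand":-1},{"travel":[-41,-4.8,-34],"angular":[0,0,0],"hand":-1},{"travel":[-44.5,-5.2,-40],"angular":[0,0,0],"hand":-1},{"travel":[-48,-5.6,-45.5],"angular":[0,0,0],"hand":-1},{"travel":[-50.5,-5.9,-51.5],"angular":[0,0,0],"hand":-1},{"travel":[-53,-6.2,-57.5],"angular":[0,0,0],"hand":-1}]'
python3 - <<'E'
from lid import *
B=pos(.145,.189); o=robot.get_obs(); print(((o["position"]-B)*1000).round(1))
c=robot.camera("scene"); P=cloud(c)
d=P[:,:2]-[x,y]; u=d@C; v=-d[:,0]*C[1]+d[:,1]*C[0]; z=P[:,2]
m=(abs(v)<.085)&(abs(v)>.05)&(u>-.09)&(u<.06)&(z>.075)&(z<.21); 
q=np.stack([u[m],z[m]],1); w,V=np.linalg.eigh(np.cov(q.T)); print(m.sum(),"angle",np.arctan2(abs(V[1,1]),-V[0,1]*np.sign(V[1,1])), q.min(0),q.max(0))
E
```

```text
time_s: 17.88
position: [0.4879, 0.2134, 0.1244]
eef_rot: [-2.085, -2.344, 0.007]
wrist_force: [-0.2, 0.2, 3.1]
gripper_width: -0.0001
grip_force: 0.9
[-152.3  -18.   -64.6]
1150 angle 0.412611648375803 [-0.05529464  0.07531745] [0.0599721  0.12746146]
```

```bash
python3 -m pendant '[{"travel":[-2,-0.2,-4],"angular":[0,0,0],"hand":-1},{"travel":[-3,-0.3,-8],"angular":[0,0,0],"hand":-1},{"travel":[-4.3,-0.5,-12],"angular":[0,0,0],"hand":-1},{"travel":[-5,-0.6,-16],"angular":[0,0,0],"hand":-1},{"travel":[-6,-0.7,-20],"angular":[0,0,0],"hand":-1},{"travel":[-6.5,-0.7,-24],"angular":[0,0,0],"hand":-1},{"travel":[-7,-0.8,-27],"angular":[0,0,0],"hand":-1},{"travel":[-7,-0.8,-30],"angular":[0,0,0],"hand":-1},{"travel":[-7,-0.8,-32],"angular":[0,0,0],"hand":-1},{"travel":[-7,-0.8,-34],"angular":[0,0,0],"hand":-1},{"travel":[-7,-0.8,-35],"angular":[0,0,0],"hand":-1},{"travel":[-7,-0.8,-36],"angular":[0,0,0],"hand":-1}]'
python3 -m pendant '[{"travel":[0,0,-0.7],"angular":[0,0,0],"hand":-1},{"travel":[0,0,-1.2],"angular":[0,0,0],"hand":-1},{"travel":[0,0,-1.2],"angular":[0,0,0],"hand":-1}]'
```

```text
time_s: 19.42
position: [0.4811, 0.2127, 0.0888]
eef_rot: [-2.085, -2.344, 0.006]
wrist_force: [-1.0, -0.4, 1.9]
gripper_width: -0.0001
grip_force: 0.8
time_s: 19.8
position: [0.4812, 0.2127, 0.0876]
eef_rot: [-2.085, -2.344, 0.006]
wrist_force: [0.1, -1.2, 1.1]
gripper_width: -0.0001
grip_force: 0.0
```

```bash
for i in 1 2 3; do python3 -m pendant '[{"travel":[0,0,-0.6],"angular":[0,0,0],"hand":-1},{"travel":[0,0,-0.6],"angular":[0,0,0],"hand":-1}]' | grep -E "position|wrist"; done
```

```text
position: [0.4811, 0.2127, 0.0871]
wrist_force: [-0.1, -0.2, 0.9]
position: [0.4812, 0.2127, 0.087]
wrist_force: [-2.9, -1.2, 8.1]
position: [0.4812, 0.2127, 0.0869]
wrist_force: [-7.0, -2.3, 16.2]
```

The lid is shut: it hit a hard stop at TCP 87 mm, so its top is at 70 mm. Now the clamp arc.

```bash
cat >> lid.py <<'E'
def carc(ph,r,w=.0145,tip=.017):
    u=-.078+r*np.cos(ph)-.002*np.sin(ph); z=.073+r*np.sin(ph)+.002*np.cos(ph)
    return pos(u-w,z+tip)
E
python3 - <<'E'
from lid import *
P0=robot.get_obs()["position"]; B=pos(-.150,.122)
print("B",((B-P0)*1000).round(1))
for ph in np.arange(1.625,-.01,-.125): print(round(ph,3),((carc(ph,.045+.008*(1-ph/1.6))-B)*1000).round(1))
E
python3 -m pendant '[{"travel":[0,0,20],"angular":[0,0,0],"hand":-1},{"travel":[0,0,60],"angular":[0,0,0],"hand":-1},{"travel":[0,0,110],"angular":[0,0,0],"hand":-1},{"travel":[-20,-2,140],"angular":[0,0,0],"hand":-1}]'
```

```text
B [-134.   -15.9   35.1]
1.625 [52.7  6.2 12.7]
1.5 [58.3  6.9 13.5]
1.375 [64.1  7.6 13.6]
1.25 [69.9  8.2 13. ]
1.125 [75.6  8.9 11.6]
1.0 [81.2  9.6  9.5]
0.875 [86.5 10.2  6.6]
0.75 [91.5 10.8  3. ]
0.625 [96.1 11.3 -1.2]
0.5 [100.2  11.8  -6. ]
0.375 [103.6  12.2 -11.4]
0.25 [106.4  12.6 -17.3]
0.125 [108.5  12.8 -23.5]
0.0 [109.7  13.  -30. ]
time_s: 21.05
position: [0.4618, 0.2107, 0.228]
eef_rot: [-2.086, -2.345, 0.004]
wrist_force: [-0.3, 0.8, -0.4]
gripper_width: 0.0002
grip_force: 0.0
```

```bash
python3 -m pendant '[{"travel":[-40,-5,0],"angular":[0,0,0],"hand":-1},{"travel":[-80,-10,0],"angular":[0,0,0],"hand":-1},{"travel":[-114,-13.7,0],"angular":[0,0,0],"hand":-1},{"travel":[-114,-13.7,-5],"angular":[0,0,0],"hand":-1},{"travel":[-114,-13.7,-40],"angular":[0,0,0],"hand":-1},{"travel":[-114,-13.7,-80],"angular":[0,0,0],"hand":-1},{"travel":[-114,-13.7,-105],"angular":[0,0,0],"hand":-1},{"travel":[-114,-13.7,-105],"angular":[0,0,0],"hand":-1}]'
python3 - <<'E'
from lid import *
B=pos(-.150,.122); o=robot.get_obs(); print(((o["position"]-B)*1000).round(1))
for n in("scene","top"):
    c=robot.camera(n); P=cloud(c)
    d=P[:,:2]-[x,y]; u=d@C; v=-d[:,0]*C[1]+d[:,1]*C[0]; z=P[:,2]
    for lo,hi in((-.068,-.04),(.04,.065)):
        m=(abs(v)<.08)&(abs(v)>.035)&(u>lo)&(u<hi)&(abs(z-.07)<.02); print(n,"lid z",lo,m.sum(),np.median(z[m]).round(4))
    m=(abs(v)<.018)&(u>-.127)&(u<-.07)&(z>.085)&(z<.14)
    if m.sum()>20: print("clamp",m.sum(),np.polyfit(z[m]-.073,u[m],1),u[m].min())
E
```

```text
time_s: 22.05
position: [0.3467, 0.1967, 0.1195]
eef_rot: [-2.084, -2.343, 0.011]
wrist_force: [0.5, -0.5, 1.2]
gripper_width: -0.0001
grip_force: 0.0
[-0.5 -0.1 -2.5]
scene lid z -0.068 225 0.0714
scene lid z 0.04 248 0.0711
clamp 274 [-0.64809047 -0.07557037] -0.12285752119535587
top lid z -0.068 248 0.0711
top lid z 0.04 233 0.071
```

```bash
python3 -m pendant '[{"travel":[8,1,0],"angular":[0,0,0],"hand":-1},{"travel":[14,1.7,2],"angular":[0,0,0],"hand":-1},{"travel":[19,2.3,4],"angular":[0,0,0],"hand":-1},{"travel":[24,2.8,6],"angular":[0,0,0],"hand":-1},{"travel":[29,3.4,8],"angular":[0,0,0],"hand":-1},{"travel":[34,4,10],"angular":[0,0,0],"hand":-1},{"travel":[39,4.6,12],"angular":[0,0,0],"hand":-1},{"travel":[44,5.2,14],"angular":[0,0,0],"hand":-1},{"travel":[49,5.8,15],"angular":[0,0,0],"hand":-1},{"travel":[54,6.4,15.5],"angular":[0,0,0],"hand":-1},{"travel":[59,7,16],"angular":[0,0,0],"hand":-1},{"travel":[64,7.6,16],"angular":[0,0,0],"hand":-1}]'
python3 - <<'E'
from lid import *
B=pos(-.150,.122); o=robot.get_obs(); print(((o["position"]-B)*1000).round(1))
c=robot.camera("scene"); P=cloud(c)
d=P[:,:2]-[x,y]; u=d@C; v=-d[:,0]*C[1]+d[:,1]*C[0]; z=P[:,2]
m=(abs(v)<.018)&(u>-.09)&(u<-.0)&(z>.085)&(z<.15); q=u[m],z[m]
print("clamp",m.sum(),np.polyfit(z[m]-.073,u[m],1),u[m].min(),u[m].max(),z[m].max())
E
```

```text
time_s: 23.65
position: [0.4114, 0.2046, 0.1368]
eef_rot: [-2.085, -2.344, 0.007]
wrist_force: [-1.9, 0.5, -0.5]
gripper_width: -0.0004
grip_force: 0.5
[64.2  7.8 14.8]
clamp 221 [ 0.09680039 -0.0726116 ] -0.08835715546572454 -0.05836200026063283 0.14994606900710272
```

```bash
python3 -m pendant '[{"travel":[5.7,0.6,-1.5],"angular":[0,0,0],"hand":-1},{"travel":[11.4,1.2,-3],"angular":[0,0,0],"hand":-1},{"travel":[17,1.8,-5.3],"angular":[0,0,0],"hand":-1},{"travel":[22.3,2.4,-8.2],"angular":[0,0,0],"hand":-1},{"travel":[27.3,3,-11.8],"angular":[0,0,0],"hand":-1},{"travel":[32,3.5,-16],"angular":[0,0,0],"hand":-1},{"travel":[36,4,-20.8],"angular":[0,0,0],"hand":-1},{"travel":[39.4,4.4,-26],"angular":[0,0,0],"hand":-1},{"travel":[42.2,4.8,-32],"angular":[0,0,0],"hand":-1},{"travel":[43.5,5,-35],"angular":[0,0,0],"hand":-1},{"travel":[44.3,5,-38],"angular":[0,0,0],"hand":-1},{"travel":[45,5.2,-41],"angular":[0,0,0],"hand":-1}]'
for i in 1 2; do python3 -m pendant '[{"travel":[0,0,-1],"angular":[0,0,0],"hand":-1},{"travel":[0,0,-1.5],"angular":[0,0,0],"hand":-1},{"travel":[0,0,-1.5],"angular":[0,0,0],"hand":-1}]' | grep -E "position|wrist"; done
```

```text
time_s: 25.2
position: [0.4561, 0.2098, 0.0958]
eef_rot: [-2.085, -2.344, 0.006]
wrist_force: [-1.2, -0.7, 1.2]
gripper_width: -0.0004
grip_force: 0.5
position: [0.4562, 0.2098, 0.0945]
wrist_force: [0.9, -0.1, -0.1]
position: [0.4561, 0.2098, 0.0928]
wrist_force: [-0.0, -0.4, 0.5]
```

```bash
for i in 1 2 3; do python3 -m pendant '[{"travel":[0,0,-0.7],"angular":[0,0,0],"hand":-1},{"travel":[0,0,-0.7],"angular":[0,0,0],"hand":-1}]' | grep -E "position|wrist"; done
```

```text
position: [0.4561, 0.2098, 0.0921]
wrist_force: [0.6, -0.5, 0.2]
position: [0.4561, 0.2098, 0.0919]
wrist_force: [-3.2, -0.9, 8.7]
position: [0.4562, 0.2098, 0.0917]
wrist_force: [-5.6, -1.2, 18.2]
```

Hard stop at the expected height, so the strap is down flat. Backing off and checking.

```bash
python3 -m pendant '[{"travel":[0,0,5],"angular":[0,0,0],"hand":-1},{"travel":[0,0,40],"angular":[0,0,0],"hand":-1},{"travel":[0,0,90],"angular":[0,0,0],"hand":-1},{"travel":[0,0,140],"angular":[0,0,0],"hand":-1},{"travel":[-20,-50,160],"angular":[0,0,0],"hand":-1},{"travel":[-40,-100,160],"angular":[0,0,0],"hand":-1},{"travel":[-40,-150,160],"angular":[0,0,0],"hand":-1},{"travel":[-40,-150,160],"angular":[0,0,0],"hand":-1}]'
python3 - <<'E'
from lid import *
for n in("scene","top"):
    c=robot.camera(n); P=cloud(c); cv2.imwrite(f"pics/end_{n}.png",cv2.resize(c["img"],(640,480)))
    d=P[:,:2]-[x,y]; u=d@C; v=-d[:,0]*C[1]+d[:,1]*C[0]; z=P[:,2]
    for lo,hi in((-.068,-.04),(.04,.065)):
        m=(abs(v)<.08)&(abs(v)>.035)&(u>lo)&(u<hi)&(abs(z-.07)<.02); print(n,"lid z",lo,m.sum(),np.median(z[m]).round(4))
    for lo,hi in((-.06,-.035),(-.035,-.013)):
        m=(abs(v)<.016)&(u>lo)&(u<hi)&(abs(z-.07)<.03); print("strap",m.sum(),np.median(z[m]).round(4))
E
```

```text
time_s: 27.7
position: [0.4159, 0.0573, 0.251]
eef_rot: [-2.09, -2.341, 0.007]
wrist_force: [0.1, 1.0, 1.4]
gripper_width: 0.0
grip_force: 0.0
scene lid z -0.068 224 0.0715
scene lid z 0.04 248 0.0711
strap 70 0.0763
strap 57 0.0763
top lid z -0.068 108 0.0714
top lid z 0.04 191 0.0711
strap 0 nan
strap 0 nan
  return _methods._mean(a, axis=axis, dtype=dtype,
  ret = ret.dtype.type(ret / rcount)
```

View pics/end_scene.png

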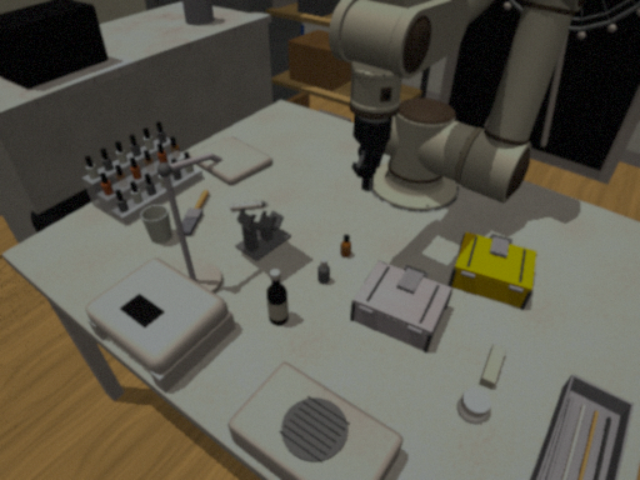

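The case at (402,300) is shut with the strap flat on its lid (76 mm high at both ends), the rest at (262,235) is empty, and the bystanders look unmoved. The arm is touching nothing.

```bash
python3 -c "
from cell import robot
print(robot.hand_in())"
```

```text
the job is handed in; nothing more can be done
None
```

The drill lies in the case, the lid is fully shut with the strap clamp flat on top, the other things look untouched, and the job was handed in at about 28 s of the 72 s allowed.

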